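# Purge the vessel, then close and hold its spring bayonet cap

## Robot

A 6-joint arm with a two-finger parallel gripper is mounted at the origin on a cart in front of the work surface, level with it; the furniture and walls round the work are solid. World frame = base frame: x ahead of the robot, y to its left, z up, the work surface at z = 0. Lengths are in m, angles in rad, forces in N, time in s.
With the tool pointing down it reaches from about 0.25 to 0.725 m from the base axis. Payload 4 kg.
Tool frame: the origin (TCP) lies between the finger pads; the fingertips stand 22 mm ahead of it and the grasp point (between the pads) lies 3 mm ahead of it; z points along the fingers, y is the line along which they close (so a half turn about z gives the same grasp; the last joint's range is limited). The gripper opens to 85 mm and grips with 20 to 120 N. Pads are 22 mm wide; open, the fingers measure 114 mm over their backs; the gripper's body (76 mm by 85 mm) begins 54 mm behind the grasp point. The pads swing forward as they close: fully open they stand 13 mm farther back than shut.
Start: joints at [-1.167, 0.241, 0.005, 1.335, 0, 1.571], TCP at [0.196, -0.46, 0.253] pointing down, gripper open.
Joint ranges: [-2.72, 2.72], [-1.05, 1.87], [-1.09, 1.28], [-1.99, 2.15], [-1.42, 1.44], [-3.14, 3.14]. Speed limits (rad/s): [2.79, 2.79, 3.14, 3.14, 3.14, 3.14].

## Interface

Orientations are given as a unit quaternion [x, y, z, w].
In Python, from rig import ctrl gives the robot as it stands.
- The arm moves only by the shell command python3 steer.py 'ROWS' [OPENING] [FORCE]. ROWS is rows parted by semicolons, their numbers by spaces, 1 to 10 of them, each of 4 numbers: dx, dy, dz in m, then a turn about the tool's z in rad; each row is the pose to reach, as a shift and turn from the pose commanded when the command began, along the tool's axes at that moment; what a row does not reach only later rows make up. A row lasts 1/12 s, in which the tool goes at most 0.0417 m and 0.125 rad, less where a joint would pass 70% of its speed; a pose out of reach is approached as far as the arm can. OPENING is the finger opening in m, set as the command begins (- or left out keeps the last). The fingers move at their own pace and stop on an object; FORCE is the grip in N (left out, the last holds). Time passes only in rows, so rows that do not move let the fingers close. It prints the time, the measured TCP pose, the force, the opening and the grip force at its end.
- ctrl.observe(): the state, without advancing time (a new reading comes with each control period).
- ctrl.get_image(name): name is "scene" or "top"; returns a dict with "frame" (420x560x3 uint8, red, green, blue), "range_z" (420x560 float32, m along the optical axis (not along the pixel's ray), 0 where there is no reading), "fx", "fy", "cx", "cy" (pixels), "R" (3x3) and "t" (3): a world point X has camera coordinates R X + t. Camera axes: x right, y down, z forward; pixel columns grow to the right and rows downward; lengths in m; the calibration is good to about 2 mm. A picture is of the moment at which its call begins.
- ctrl.job_done(): hands the job in; it is judged then, once.
The state is a dict: "t": time; "joints": joint angles; "qd": joint speeds; "effort": joint torques, N m; "tool_pos": TCP position; "tcp_rot": TCP orientation; "wrist_force": force on the tool from outside, world axes, zero at the start; "moment": the same for the moment, N m; "finger_gap": finger opening in m; "gripper_force": force on a finger pad.
Only numpy, scipy, OpenCV 4.12 (cv2) and the standard library are available. Lean on these libraries where they do the work, as an engineer would, in place of code of your own. Each camera call takes 0.05 s, during which the arm holds its last target. There are 200 camera calls.

## Task

Press the small bench treadle all the way down to its stop to purge the metal vessel, and let it come back up. Then pick up the bayonet cap by its grip bar, set it upright into the vessel's mouth with its two lugs in the two slots, push it down against the spring and twist it clockwise (seen from above) about a quarter turn to the stop. The springs would throw the cap back out, so finish with the gripper still holding the cap, seated and fully turned: the program ends while holding it, and the other things on the table stay where they are.

Things in the scene. Friction and masses are not known exactly. Their poses are not given: they have to be found in the camera images.
- vessel: Round metal vessel fixed to the table, 68 mm diameter, 60 mm high, on an 84 mm foot; origin on its axis at table level, z up. Its top mouth (40 mm) has an inturned rim 6 mm thick with two slots 13 mm wide along the vessel's +x and -x, out to 29.5 mm from the axis; two upright outside ribs mark them. Under the rim 12 mm of room lets the cap's lugs turn, clockwise only. Same after half a turn.
- vessel_mouth (a point): Centre of the vessel's mouth, in the plane of the rim's top, 60 mm above the table.
- plunger (a joint): How far the white spring plunger inside the mouth is pushed down (m): 0 at rest, when its top is 16 mm below the rim's top (44 mm above the table); it pushes up with 4 N at 0 and 8 N at 0.007. The inserted cap rests on it.
- twist (a joint): Clockwise turn, seen from above, of the sprung ring hidden under the rim (rad): 0 at rest, stop at 1.30. The cap's lugs, under the rim, meet it 0.1 to 0.2 rad from the slots and drive it, so the cap turns about 1.45 rad in all from the slots. It pushes back with 0.06 N m at 0, 0.19 N m at the stop, and turns the cap back if let go.
- cap: Loose metal bayonet cap, 0.16 kg, upright on the table; origin under the centre of its stem, z up. Stem 36 mm in diameter, 23 mm long, tapered tip; two lugs along the cap's +x and -x, 8 mm wide, reaching 27 mm from the axis, 8 to 14 mm above the origin. Disc of 60 mm diameter 23 to 29 mm above the origin; on it a black grip bar along x up to 56 mm. Same after half a turn.
- cap_bar (a point): Centre of the cap's black grip bar (46 mm long along the cap's x, 14 mm thick; pinch its flats, facing y), 44 mm above the cap's origin. In the vessel the cap's origin is 44 mm above the table when resting on the plunger, 37 mm pushed home (disc on rim), up to 40 mm with the lugs turned under the rim.
- treadle (a joint): Angle by which the treadle is pressed (rad): 0 up, 0.22 down on its stop; springs back up by itself. On the pad it takes about 4 N to start and 10 N at the stop.
- treadle_base: Grey base of the bench treadle, fixed to the table, 112 x 64 x 12 mm, origin under its centre. The aluminium treadle plate, 48 mm wide, is hinged at the base's +x end (24 mm high) and rises towards its -x end, the one to press.
- treadle_pad (a point): Centre of the top of the ridged black rubber pad (44 x 44 mm) near the raised end of the treadle plate, 47 mm above the table when up; it goes down about 16 mm to the stop.
- rotor_lid: Bystander: loose white rotor lid, 136 mm disc, 34 mm high, with a black centre knob; origin under its centre.
- timer: Bystander: white timer, 62 x 68 x 19 mm; origin under its centre.
- marker: Bystander: marker pen lying on the table, 135 x 17 mm; origin under its centre.
- ballpen: Bystander: ballpoint pen lying on the table, 145 x 11 mm; origin under its centre.
- conical: Bystander: capped conical tube lying on the table, 112 x 22 mm; origin under its centre.

How it is judged:
On the way, in this order (a step that is already met when the one before it is completed fails the run):
1. the treadle is pressed down to its stop (value of joint treadle above 0.19 rad), for 0.2 s.
2. the cap stands upright in the vessel's mouth, lugs in the slots, pushed down against the spring plunger (horizontal distance between cap and vessel below 0.004 m and angle between cap's own z axis and vertical below 0.1 rad and value of joint plunger above 0.003 m and z of cap in the frame of vessel below 0.0415 m and value of joint twist below 0.5 rad), for 0.1 s.
At the end, for the whole second after the job is handed in: Gripper still holds the cap (over 3 N), still, upright within 0.1 rad, within 4 mm of the vessel axis, its origin 34 to 41.5 mm above the vessel's underside, plunger pushed in over 2 mm, spring ring turned at least 1.15 of 1.30 rad; treadle back up (below 0.05 rad) (horizontal distance between cap and vessel below 0.004 m and angle between cap's own z axis and vertical below 0.1 rad and value of joint twist above 1.15 rad and z of cap in the frame of vessel between 0.034 and 0.0415 m and value of joint plunger above 0.002 m and contact force between the fingers and cap above 3 N and value of joint treadle below 0.05 rad and linear speed of cap below 0.02 m/s); the arm keeps its last pose, push and grip.
It fails at once if a bystander is pushed more than 30 mm from its place (distance of any of rotor_lid, timer, marker, ballpen, conical from where it was at the start of the episode above 0.03 m).
It also fails if it takes over 58 s, if anything falls off the work surface, if the arm or the gripper's body presses on something with over 40 N, if the wrist force passes 120 N, or if a joint passes its speed limit or range.

## Working session

There is one attempt and no reset: what is moved stays moved. The work goes in short steps, Python scripts to look and compute and a shell command to move; the robot and the scene stay as the last step left them, time stands still between calls to the robot, and variables do not carry over. Pictures are saved under pics/ and viewed, at most 10 in all, crops included, and the job is handed in when it is done.

```bash
ls; mkdir -p pics; cat > h.py <<'E'
import numpy as np,cv2
from rig import ctrl
def shot(n):
    d=ctrl.get_image(n); np.savez(f'{n}.npz',**d); return d
def load(n): return np.load(f'{n}.npz')
def world(d,u,v,z=None):
    R,t=d['R'],d['t']; ray=R.T@np.array([(u-d['cx'])/d['fx'],(v-d['cy'])/d['fy'],1]); o=-R.T@t
    if z is None: return o+ray*d['range_z'][int(v),int(u)]
    return o+ray*(z-o[2])/ray[2]
E
python3 - <<'E'
from h import *
for n in('scene','top'):
    d=shot(n); cv2.imwrite(f'pics/{n}1.png',d['frame'][:,:,::-1]); print(n,-d['R'].T@d['t'],d['R'],d['fx'])
s=ctrl.observe(); print(s['t'],s['tool_pos'],s['tcp_rot'],s['wrist_force'],s['finger_gap'])
E
```

```text
pics
rig.py
steer.py
scene [0.09216234 0.88505704 0.50166509] [[-0.90003707 -0.4354771   0.01711619]
 [-0.22183234  0.42396666 -0.87809036]
 [ 0.37513154 -0.79411081 -0.47818862]] 396.29013053878055
top [0.39352245 0.1349784  0.91235876] [[ 2.73792978e-02 -9.99624085e-01  1.43644339e-03]
 [-9.95929421e-01 -2.74014970e-02 -8.58705211e-02]
 [ 8.58776017e-02  9.20478334e-04 -9.96305270e-01]] 413.20511204780803
0.1 [ 0.19625255 -0.45931037  0.25252664] [ 9.79688963e-01  2.00521041e-01 -1.84370990e-04 -9.02565223e-04] [-0.86849702 -0.66940762  0.22556185] 0.08564564950815899
```

View pics/top1.png

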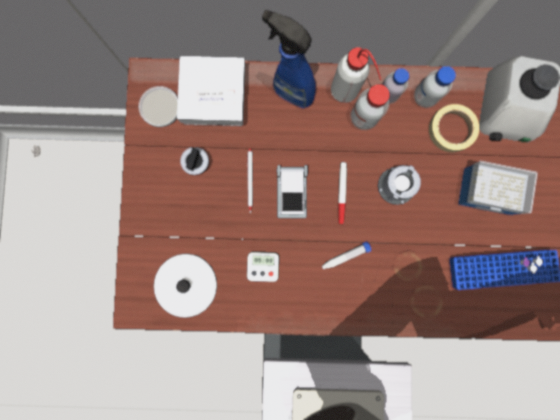

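View pics/scene1.png

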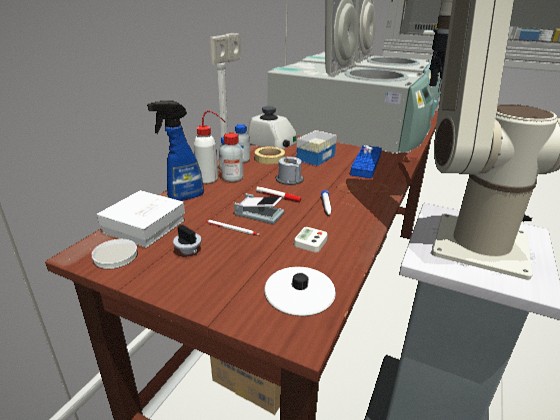

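The top view shows the cap at (195,160), treadle at (292,192) with its pad at the lower end, and vessel at (402,184). In the scene view they are at (187,240), (260,207) and (290,170). The arm is clear of all three.

```bash
python3 - <<'E'
from h import *
t=load('top');s=load('scene')
def cr(d,u,v,r=22): return cv2.resize(d['frame'][v-r:v+r,u-r:u+r,::-1],(264,264),interpolation=cv2.INTER_CUBIC)
a=np.hstack([cr(t,195,160),cr(t,292,192,32),cr(t,402,184)]);b=np.hstack([cr(s,187,240),cr(s,260,207,32),cr(s,290,170)])
cv2.imwrite('pics/crops.png',np.vstack([a,b]))
# height maps
for n,d,c in(('top',t,[(195,160),(292,192),(402,184)]),):
  for (u,v) in c:
    print(u,v)
    for vv in range(v-26,v+27,4): print(vv,[int(1000*world(d,uu,vv)[2]) for uu in range(u-24,u+25,4)])
E
```

```text
195 160
134 [-2, 0, 1, 0, 1, 0, 1, -1, 0, -2, -3, 0, 0]
138 [2, 0, -2, 0, 0, 1, 0, 1, 0, 0, 2, 0, 0]
142 [0, 0, 0, 4, -1, -1, 0, 0, -1, 0, 3, 0, 0]
146 [0, -1, 0, 0, 0, 0, 0, 1, 1, -3, 0, 0, 0]
150 [0, 0, 0, 0, 28, 54, 55, 31, -1, 0, -1, 0, 2]
154 [-2, 2, 1, 27, 28, 55, 53, 31, 30, -3, 0, 1, -2]
158 [3, 0, 2, 29, 31, 57, 55, 31, 29, 29, 2, 1, 0]
162 [2, 1, 0, 28, 56, 56, 41, 36, 30, 30, 0, -1, -1]
166 [1, 0, 0, 30, 56, 55, 29, 34, 30, 2, 2, 0, 0]
170 [0, -1, 0, 0, 29, 39, 29, 28, 29, 0, -1, -1, -2]
174 [1, 0, 0, -2, 2, 26, 28, -3, -1, 0, 0, 0, -1]
178 [0, 0, 3, 4, 1, -1, 1, 0, 0, 0, 0, -2, 1]
182 [0, 3, 1, -2, 0, 0, -1, 0, 0, 2, 1, 0, 0]
186 [0, 0, 0, 2, 0, 0, -3, 0, -1, 0, 2, 0, 0]
292 192
166 [-1, 0, 0, 0, 1, -2, 2, 3, -4, 33, 0, 0, 2]
170 [1, 0, 1, 27, 30, 28, 29, 29, 912, 34, -2, 0, -3]
174 [3, 0, 1, 13, 28, 30, 28, 30, 29, 33, -2, -1, -2]
178 [-1, 1, -1, 12, 30, 28, 31, 30, 32, 14, 0, 0, 1]
182 [1, -2, 1, 13, 33, 32, 33, 33, 34, 14, 2, 0, 0]
186 [0, 3, -1, 15, 36, 35, 36, 36, 36, 14, -3, -1, -1]
190 [0, 0, 0, 13, 40, 38, 38, 34, 37, 14, 1, 3, 0]
194 [0, -2, -2, 13, 42, 41, 43, 4
[... 338 characters left out ...]
[0, 0, -1, 0, 0, 2, 0, 0, 1, 0, 3, 1, 0]
162 [0, -2, 0, 0, 0, 2, 0, 0, 1, -1, 0, -1, 0]
166 [0, 0, 1, -1, -2, 0, 58, 0, 59, -1, 0, 0, 1]
170 [-1, 2, 3, 10, 61, 58, 60, 60, 54, 59, 1, 0, 2]
174 [2, 8, 8, 61, 62, 60, 42, 44, 43, 60, -2, -1, 2]
178 [0, 8, 39, 59, 59, 42, 45, 43, 41, 61, 59, 0, 1]
182 [6, 8, 44, 61, 59, 44, 41, 44, 38, 60, 56, 2, 0]
186 [5, 11, 40, 58, 60, 43, 42, 43, 37, 60, 61, 0, -2]
190 [0, 9, 35, 56, 58, 39, 43, 22, 60, 58, -1, -2, -2]
194 [1, 7, 15, 41, 58, 39, 60, 57, 61, 60, 0, 0, 3]
198 [1, 2, 5, 32, 52, 45, 53, 50, 6, 0, 1, -1, -3]
202 [-1, -2, 1, 11, 9, 7, 10, 5, 0, -1, 2, 0, -3]
206 [1, 1, 1, 0, 1, 0, 2, 1, -1, 0, 0, 0, 0]
210 [0, 3, 0, 0, 2, 0, 0, 0, 0, -1, 1, 0, 1]
```

View pics/crops.png

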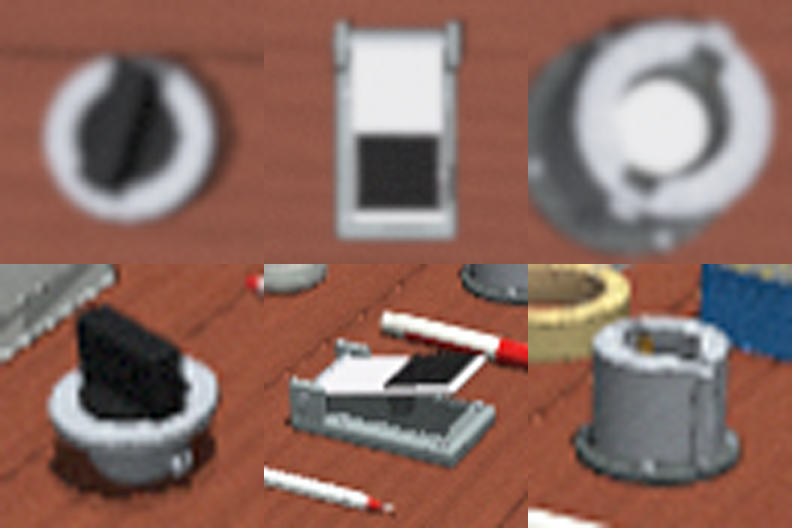

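The crops confirm the cap's bar is turned a little from the image vertical. They also show the treadle pad at its lower (robot-side) end and the vessel's slots at about (411,173) and (399,192). Next I'll measure them in both views.

```bash
cat > meas.py <<'E'
from h import *
def cloud(d,box):
    u0,u1,v0,v1=box; vv,uu=np.mgrid[v0:v1,u0:u1]; vv=vv.ravel();uu=uu.ravel();z=d['range_z'][vv,uu];k=z>0
    uu,vv,z=uu[k],vv[k],z[k]
    P=(np.c_[(uu-d['cx'])/d['fx']*z,(vv-d['cy'])/d['fy']*z,z]-d['t'])@d['R']
    return P,d['frame'][vv,uu].astype(int)
def circ(P):
    from scipy.optimize import least_squares
    r=least_squares(lambda p:np.hypot(P[:,0]-p[0],P[:,1]-p[1])-p[2],[*P[:,:2].mean(0),.03],loss='soft_l1',f_scale=.001).x
    return r
def rect(m):
    c,wh,a=cv2.minAreaRect((m[:,:2]*1000).astype(np.float32)); return c,wh,a
def hullc(P): # outer circle of point set: hull points
    h=cv2.convexHull((P[:,:2]*1000).astype(np.float32))[:,0]; return circ(h/1000)*1000
def lineang(P):
    q=P[:,:2]-P[:,:2].mean(0); w,V=np.linalg.eigh(q.T@q); return np.degrees(np.arctan(V[1,1]/V[0,1]))
E
python3 - <<'E'
from meas import *
from scipy.ndimage import map_coordinates
T=load('top');S=load('scene')
for n,d,b in(('top',T,(170,220,135,190)),('scene',S,(160,215,215,270))):
    P,c=cloud(d,b); m=(P[:,2]>.05)&(P[:,2]<.062)&(c.sum(1)<200)
    print(n,'bar',np.median(P[m],0).round(4),P[m].mean(0).round(4),rect(P[m]),lineang(P[m]),m.sum())
    m=(P[:,2]>.024)&(P[:,2]<.034)&(c.sum(1)>350); print(' disc',hullc(P[m]).round(1),np.median(P[m,2]))
for n,d,b in(('top',T,(265,320,160,225)),('scene',S,(225,300,185,235))):
    P,c=cloud(d,b); m=(P[:,2]>.034)&(P[:,2]<.056)&(c.sum(1)<150)
    print(n,'pad',P[m].mean(0).round(4),rect(P[m]),m.sum())
    m=(P[:,2]>.006); print(' base',rect(P[m]))
for n,d,b in(('top',T,(375,430,158,210)),('scene',S,(265,315,150,190))):
    P,c=cloud(d,b); m=(P[:,2]>.056)&(P[:,2]<.064)&(c.min(1)>80)
    print(n,'rim',np.median(P[m,2]),hullc(P[m]).round(1))
    r=hullc(P[m])/1000
    m=(P[:,2]>.038)&(P[:,2]<.048)&(c.min(1)>200)&(np.hypot(*(P[:,:2]-r[:2]).T)<.022);print(' plunger',m.sum(),hullc(P[m]).round(1) if m.sum()>5 else '')
    g=d['frame'].mean(2)
    for rr in(.024,.027,.036):
        out=[]
        for a in range(0,360,10):
            X=np.array([r[0]+rr*np.cos(np.radians(a)),r[1]+rr*np.sin(np.radians(a)),.06]);p=d['R']@X+d['t']
            out.append(int(map_coordinates(g,[[p[1]/p[2]*d['fy']+d['cy']],[p[0]/p[2]*d['fx']+d['cx']]],order=1)[0]))
        print(rr,out)
E
```

```text
top bar [0.5741 0.3204 0.0561] [0.5739 0.3206 0.0559] ((574.7920532226562, 321.7781066894531), (15.103998184204102, 43.088985443115234), 72.65657043457031) -15.373472948240796 128
 disc [574.5 321.6  29.5] 0.02941121393666022
scene bar [0.5719 0.3288 0.0569] [0.5719 0.3283 0.0559] ((574.3565063476562, 326.83758544921875), (13.547237396240234, 44.33463668823242), 76.32414245605469) -13.636562124424957 110
 disc [597.7 286.5  68.5] 0.03033563681982168
top pad [0.4902 0.1077 0.047 ] ((490.6173400878906, 107.6750717163086), (31.068225860595703, 33.968833923339844), 1.4877914190292358) 245
 base ((514.6724853515625, 107.70922088623047), (111.42184448242188, 65.1523208618164), 1.2863632440567017)
scene pad [0.4863 0.1121 0.0494] ((488.3604431152344, 110.76873779296875), (40.92280197143555, 45.522090911865234), 0.47133535146713257) 107
 base ((487.6367492675781, 88.78050231933594), (182.9440155029297, 229.4737091064453), 11.943650245666504)
top rim 0.06006226241895969 [ 536.1 -124.1   33.5]
 plunger 163 [ 536.2 -123.7   15.1]
0.024 [206, 206, 211, 210, 210, 210, 212, 215, 218, 219, 219, 218
[... 405 characters left out ...]
, 117, 123, 113, 115, 109, 111, 113, 115, 120, 114, 122, 124, 126, 167, 151, 108]
scene rim 0.06104864187618976 [ 535.9 -120.2   33.9]
 plunger 0 
0.024 [206, 216, 220, 222, 225, 223, 215, 216, 199, 204, 219, 221, 222, 219, 157, 115, 111, 154, 206, 219, 217, 217, 222, 227, 187, 188, 199, 171, 181, 176, 181, 164, 121, 121, 131, 182]
0.027 [224, 225, 219, 216, 220, 218, 210, 203, 189, 209, 217, 208, 199, 204, 173, 147, 145, 189, 220, 224, 219, 214, 214, 217, 220, 194, 223, 201, 185, 185, 187, 171, 123, 150, 177, 206]
0.036 [144, 137, 133, 127, 113, 96, 101, 96, 118, 127, 145, 147, 126, 150, 165, 186, 142, 120, 87, 86, 78, 81, 97, 106, 123, 155, 136, 173, 156, 156, 157, 154, 139, 166, 162, 153]
```

```bash
cat > go.py <<'E'
import sys,numpy as np
from rig import ctrl
from scipy.spatial.transform import Rotation as Q
x,y,z,a=map(float,sys.argv[1:5]) # world target, tool-x heading deg
s=ctrl.observe();R=Q.from_quat(s['tcp_rot']).as_matrix()
d=R.T@(np.array([x,y,z])-s['tool_pos']);h=np.degrees(np.arctan2(R[1,0],R[0,0]))
t=(-(a-h)+180)%360-180
print('shift',d.round(4),'turn',np.radians(t).round(3),'rows',np.linalg.norm(d)/.0417,abs(np.radians(t))/.125,'| heading',h.round(2),'tilt',np.degrees(np.arccos(-R[2,2])).round(2),'j',np.round(s['joints'],2),'F',np.round(s['wrist_force'],1),'t',round(s['t'],2))
E
python3 go.py .49 .1095 .15 102
python3 steer.py '.12 -.1 .02 -.35;.24 -.2 .04 -.7;.36 -.3 .06 -1.05;.4936 -.4068 .09 -1.38;.4936 -.4068 .09 -1.38;.4936 -.4068 .09 -1.38;.4936 -.4068 .09 -1.38;.4936 -.4068 .09 -1.38;.4936 -.4068 .09 -1.38;.4936 -.4068 .09 -1.38' 0 20
python3 go.py .49 .1095 .15 102
```

```text
shift [ 0.4936 -0.4075  0.1033] turn -1.376 rows 15.547717282134013 11.011649554410287 | heading 23.13 tilt 0.11 j [-1.17  0.24  0.    1.34  0.    1.57] F [-0.9 -0.7  0.2] t 0.1
t: 0.93
tool_pos: [0.3861, -0.0912, 0.1956]
tcp_rot: [0.675, 0.738, -0.0, 0.0]
wrist_force: [0.1, -0.7, -0.1]
finger_gap: 0.0001
gripper_force: 0.0
shift [0.1906 0.1213 0.0456] turn -0.12 rows 5.5280870576257195 0.9629476594711506 | heading 95.1 tilt 0.01 j [-0.23  0.07 -0.35  1.15 -0.    1.25] F [ 0.1 -0.7 -0.1] t 0.93
```

```bash
python3 steer.py '.19 .12 .045 -.12;.19 .12 .045 -.12;.19 .12 .045 -.12;.19 .12 .045 -.12;.19 .12 .045 -.12;.19 .12 .045 -.12;.19 .12 .08 -.12;.19 .12 .1 -.12;.19 .12 .1 -.12' | head -2
python3 go.py .49 .1095 .052 102
```

```text
t: 1.68
tool_pos: [0.4859, 0.106, 0.0912]
shift [0.0026 0.0052 0.0391] turn -0.005 rows 0.9488920338089382 0.03976237754230168 | heading 101.72 tilt 0.58 j [ 0.21  0.38 -0.26  0.95 -0.    1.58] F [-1.2  0.2 -0.8] t 1.68
```

```bash
python3 steer.py '0 0 .01 0;0 0 .022 0;0 0 .027 0;0 0 .032 0;0 0 .036 0;0 0 .039 0;0 0 .04 0;0 0 .04 0' 
python3 go.py .49 .1095 .052 102
```

```text
t: 2.35
tool_pos: [0.4896, 0.106, 0.057]
tcp_rot: [0.632, 0.775, 0.0, -0.0]
wrist_force: [-3.9, -0.1, 7.8]
finger_gap: 0.0001
gripper_force: 3.6
shift [0.0034 0.0011 0.005 ] turn -0.007 rows 0.14795329824786413 0.05504899930811601 | heading 101.61 tilt 0.02 j [ 0.21  0.42 -0.3   0.85  0.    1.58] F [-3.9 -0.1  7.8] t 2.35
```

```bash
python3 steer.py '0 0 .004 0;0 0 .008 0;0 0 .012 0;0 0 .012 0;0 0 .012 0' | grep -E 'pos|force'
python3 steer.py '0 0 .004 0;0 0 .004 0;0 0 .004 0;0 0 .004 0' | grep -E 'pos|force'
```

```text
tool_pos: [0.4901, 0.1061, 0.0513]
wrist_force: [-18.2, -3.5, 51.0]
gripper_force: 25.4
tool_pos: [0.4902, 0.1061, 0.0506]
wrist_force: [-25.9, -5.2, 75.6]
gripper_force: 37.8
```

```bash
python3 steer.py '0 0 -.03 0;0 0 -.07 0;0 0 -.10 0;0 0 -.10 0;0 0 -.1 0' .085 | grep -E 'pos|force'
python3 go.py .5747 .3230 .15 164.5
python3 - <<'E'
from meas import *
T=shot('top');S=shot('scene')
for n,d,b in(('top',T,(170,220,135,190)),('scene',S,(160,215,215,270))):
    P,c=cloud(d,b); m=(P[:,2]>.05)&(P[:,2]<.062)&(c.sum(1)<200)
    print(n,'bar',rect(P[m]),lineang(P[m]),m.sum())
E
```

```text
tool_pos: [0.4921, 0.1063, 0.1431]
wrist_force: [-0.1, 1.1, -0.4]
gripper_force: 0.0
shift [ 0.1956  0.1245 -0.006 ] turn -1.098 rows 5.562885094368614 8.782452836322927 | heading 101.6 tilt 0.44 j [ 0.21  0.32 -0.19  1.06 -0.    1.58] F [-0.1  1.1 -0.4] t 3.52
top bar ((574.5596923828125, 321.5138854980469), (14.510936737060547, 44.16384506225586), 74.17147827148438) -16.471171433814334 142
scene bar ((575.1570434570312, 326.5120849609375), (14.19985294342041, 44.20733642578125), 78.69764709472656) -13.839749365459285 108
```

```bash
python3 steer.py '.05 .03 -.006 -.12;.1 .06 -.006 -.25;.15 .09 -.006 -.38;.197 .1250 -.006 -.5;.197 .1250 -.006 -.63;.197 .1250 -.006 -.75;.197 .1250 -.006 -.88;.197 .1250 -.006 -1;.197 .1250 -.006 -1.1;.197 .1250 -.006 -1.1' | grep -E 'pos|force|gap'
python3 go.py .5747 .3240 .047 164.7
```

```text
tool_pos: [0.5713, 0.324, 0.1428]
wrist_force: [0.8, -0.4, 0.5]
finger_gap: 0.0847
gripper_force: 0.0
shift [-0.0036  0.0013  0.0958] turn 0.001 rows 2.2984710113713485 0.010585271101239965 | heading 164.78 tilt 0.29 j [ 0.52  0.62  0.29  1.25 -0.    0.78] F [ 0.8 -0.4  0.5] t 4.45
```

```bash
python3 steer.py '-.002 .0 .03 0;-.002 0 .06 0;-.002 0 .08 0;-.002 0 .088 0;-.002 0 .088 0;-.002 0 .088 0' | grep -E 'pos|force|gap'
python3 go.py .5747 .3240 .055 164.7
```

```text
tool_pos: [0.5742, 0.3234, 0.0574]
wrist_force: [-0.4, 0.5, 0.3]
finger_gap: 0.0849
gripper_force: 0.0
shift [-0.0003  0.0007  0.0024] turn -0.002 rows 0.0612509597071777 0.01696086614121759 | heading 164.58 tilt 0.08 j [ 0.51  0.69  0.18  1.07 -0.    0.78] F [-0.4  0.5  0.3] t 4.95
```

```bash
python3 steer.py '0 0 .003 0;0 0 .003 0;0 0 .003 0;0 0 .003 0;0 0 .003 0;0 0 .003 0;0 0 .003 0;0 0 .003 0;0 0 .003 0;0 0 .003 0' 0 30 | grep -E 'pos|force|gap'
python3 steer.py '0 0 0 0;0 0 0 0;0 0 0 0;0 0 0 0' 0 90 | grep -E 'pos|force|gap'
python3 go.py .5747 .3240 .055 164.7
```

```text
tool_pos: [0.5747, 0.3239, 0.0556]
wrist_force: [-0.7, -1.1, 4.0]
finger_gap: 0.0135
gripper_force: 33.0
tool_pos: [0.5748, 0.324, 0.0557]
wrist_force: [-0.9, -0.3, 5.7]
finger_gap: 0.0123
gripper_force: 88.9
shift [ 0.0001 -0.      0.0007] turn -0.001 rows 0.017911677735256745 0.006268676112208457 | heading 164.66 tilt 0.08 j [ 0.51  0.69  0.18  1.06 -0.    0.78] F [-0.9 -0.3  5.7] t 6.12
```

```bash
python3 steer.py '0 0 -.03 0;0 0 -.07 0;0 0 -.1 0;0 0 -.115 0;0 0 -.115 0' | grep -E 'pos|force|gap'
python3 go.py .536 -.122 .170 152.5
```

```text
tool_pos: [0.5764, 0.3249, 0.1743]
wrist_force: [0.9, -0.3, -1.9]
finger_gap: 0.0122
gripper_force: 88.3
shift [-0.0793 -0.4417  0.0023] turn 0.212 rows 10.76190795338106 1.6970068939335834 | heading 164.65 tilt 0.45 j [0.51 0.6  0.34 1.31 0.   0.78] F [ 0.9 -0.3 -1.9] t 6.53
```

```bash
python3 steer.py '-.007 -.04 0 .02;-.014 -.08 0 .04;-.021 -.12 0 .06;-.029 -.16 0 .08;-.036 -.2 0 .1;-.043 -.24 0 .12;-.05 -.28 0 .14;-.057 -.32 0 .16;-.065 -.36 0 .18;-.072 -.4 0 .2' | grep -E 'pos|force|gap'
python3 steer.py '-.006 -.03 0 .012;-.008 -.041 0 .012;-.008 -.041 0 .012;-.008 -.041 0 .012;-.008 -.041 0 .012'>/dev/null
python3 go.py .536 -.122 .170 152.5
```

```text
tool_pos: [0.5361, -0.0827, 0.1673]
wrist_force: [0.4, -0.3, -1.8]
finger_gap: 0.0121
gripper_force: 88.5
shift [-0.0095  0.0028 -0.0013] turn 0.001 rows 0.2403834677345165 0.010022324278765034 | heading 152.57 tilt 0.13 j [-0.22  0.37 -0.04  1.16  0.    0.25] F [-0.6  0.2 -2.5] t 7.78
```

```bash
python3 steer.py '-.0095 .0028 .02 0;-.0095 .0028 .04 0;-.0095 .0028 .042 0;-.0095 .0028 .042 0;-.0095 .0028 .042 0' | grep -E 'pos|force|gap'
python3 go.py .536 -.122 .127 152.5
python3 - <<'E'
from meas import *
T=shot('top');S=shot('scene')
f=lambda d,u0,u1,v0,v1:cv2.resize(d['frame'][v0:v1,u0:u1,::-1],(400,400),interpolation=cv2.INTER_CUBIC)
cv2.imwrite('pics/ins.png',np.hstack([f(T,370,440,150,220),f(S,255,325,120,190)]))
P,c=cloud(S,(255,325,120,190))
m=(np.hypot(P[:,0]-.536,P[:,1]+.122)<.05)
for lo,hi in((.056,.064),(.088,.098),(.098,.104)):
    k=m&(P[:,2]>lo)&(P[:,2]<hi)&(c.min(1)>80);print(lo,k.sum(),hullc(P[k]).round(1) if k.sum()>5 else '')
E
```

```text
tool_pos: [0.5365, -0.122, 0.1282]
wrist_force: [-0.4, -0.0, -0.7]
finger_gap: 0.0121
gripper_force: 88.6
shift [ 0.0004 -0.0002  0.0012] turn 0.002 rows 0.030729417346196025 0.01648241946385415 | heading 152.62 tilt 0.03 j [-0.22  0.42 -0.07  1.07  0.    0.25] F [-0.4 -0.  -0.7] t 8.2
0.056 97 [ 533.8 -119.1   33.6]
0.088 15 [ 529.1 -108.9   13. ]
0.098 41 [ 536.6 -119.3   29.3]
```

View pics/ins.png

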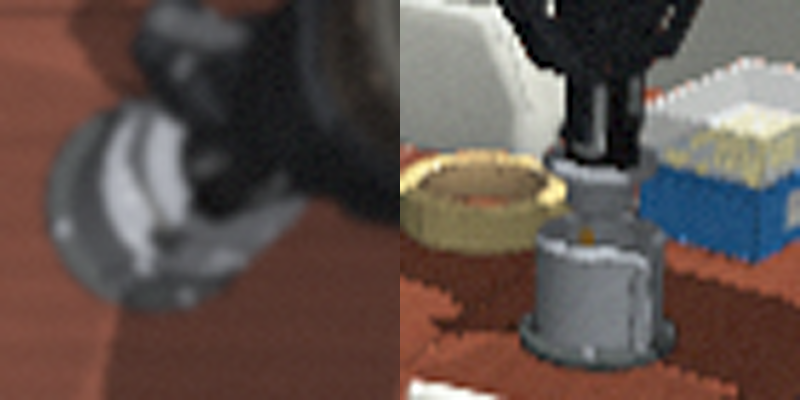

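In the picture the cap hangs upright over the vessel. The stem is centred above the mouth (right half, stem at about (600,205), mouth at (597,235)), and the fits agree to within about 1–2 mm. I'll lower it gently.

```bash
python3 steer.py '0 0 .008 0;0 0 .014 0;0 0 .018 0;0 0 .022 0;0 0 .025 0;0 0 .025 0;0 0 .025 0' | grep -E 'pos|force|gap'
python3 go.py .536 -.122 .0997 152.5
```

```text
tool_pos: [0.5362, -0.1232, 0.1026]
wrist_force: [-1.2, 0.2, -1.7]
finger_gap: 0.0119
gripper_force: 88.6
shift [0.0007 0.001  0.0029] turn 0.0 rows 0.07590099769846914 0.0001281230868368725 | heading 152.5 tilt 0.04 j [-0.23  0.45 -0.11  1.02  0.    0.25] F [-1.2  0.2 -1.7] t 8.88
```

```bash
python3 steer.py '0 0 .004 0;0 0 .007 0;0 0 .01 0;0 0 .011 0;0 0 .011 0;0 0 .011 0;0 0 .011 0' | grep -E 'pos|force|gap'
python3 go.py .536 -.123 .0937 152.5
```

```text
tool_pos: [0.5368, -0.1232, 0.0928]
wrist_force: [-2.6, 1.2, 4.8]
finger_gap: 0.0124
gripper_force: 89.6
shift [ 0.0008 -0.0002 -0.0009] turn 0.0 rows 0.02975539327373117 0.001105407112817852 | heading 152.51 tilt 0.09 j [-0.23  0.46 -0.12  0.99  0.    0.25] F [-2.6  1.2  4.8] t 9.47
```

```bash
python3 steer.py '0 0 0 .1;0 0 0 .2;0 0 0 .3;0 0 0 .4;0 0 0 .5;0 0 0 .6;0 0 0 .7;0 0 0 .8;0 0 0 .8' | grep -E 'pos|force|gap'
python3 - <<'E'
from rig import ctrl
print(ctrl.observe()['moment'])
E
python3 go.py .536 -.123 .0937 69.5
```

```text
tool_pos: [0.5369, -0.122, 0.0918]
wrist_force: [0.2, 6.0, 0.4]
finger_gap: 0.0121
gripper_force: 98.4
[ 0.27301357 -0.32389785 -0.33943847]
shift [-0.0007 -0.0012 -0.0019] turn 0.648 rows 0.055340425527205764 5.186127000596728 | heading 106.64 tilt 0.1 j [-0.22  0.46 -0.12  0.99  0.    1.06] F [0.2 6.  0.4] t 10.22
```

```bash
python3 - <<'E'
from meas import *
T=shot('top');S=shot('scene')
f=lambda d,u0,u1,v0,v1:cv2.resize(d['frame'][v0:v1,u0:u1,::-1],(400,400),interpolation=cv2.INTER_CUBIC)
cv2.imwrite('pics/tw.png',np.hstack([f(T,370,440,150,220),f(S,255,325,120,190)]))
P,c=cloud(S,(255,325,120,190))
m=(np.hypot(P[:,0]-.536,P[:,1]+.122)<.05)
for z in range(52,80,2):
    k=m&(P[:,2]>z/1000)&(P[:,2]<z/1000+.002)&(c.min(1)>150);print(z,k.sum(),end=' ')
s=ctrl.observe();print(s['wrist_force'],s['moment'],s['effort'])
E
```

```text
52 0 54 0 56 0 58 4 60 0 62 4 64 0 66 0 68 5 70 5 72 0 74 0 76 0 78 0 [ 1.03152441  5.97091068 -0.43932377] [ 0.21818514 -0.34271598 -0.3594638 ] [ -2.80367911 -43.97743464  22.06328988   0.14267442  -0.86124586
  -0.35768489]
```

View pics/tw.png

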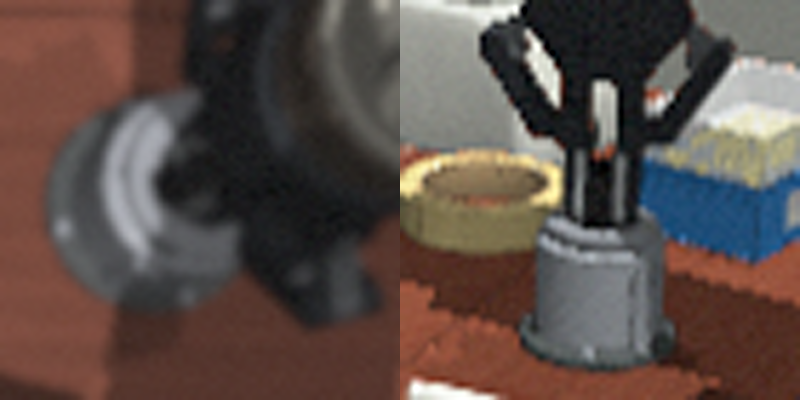

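The cap sits in the mouth with its disc on or just above the rim, at about (590,228) in the right half, and the grip is intact. There is about 6 N of side load, so I'll shift slightly to relieve it, grip harder and turn on.

```bash
python3 steer.py '.0007 .0002 .001 0;.0014 .0004 .002 0;.0014 .0004 .002 .1;.0014 .0004 .002 .2;.0014 .0004 .002 .3;.0014 .0004 .002 .4;.0014 .0004 .002 .4' - 120| grep -E 'pos|force|gap'
python3 go.py .536 -.123 .0937 69.5
python3 -c "
from rig import ctrl
print(ctrl.observe()['moment'])"
```

```text
tool_pos: [0.5377, -0.1219, 0.0918]
wrist_force: [-2.6, 2.9, 10.0]
finger_gap: 0.0118
gripper_force: 117.6
shift [-0.0013 -0.0015 -0.0019] turn 0.248 rows 0.06564112425287152 1.9827314428991099 | heading 83.7 tilt 0.22 j [-0.22  0.46 -0.12  0.99 -0.    1.46] F [-2.6  2.9 10. ] t 10.9
[-0.34390754  0.52660557 -0.12478282]
```

```bash
for i in 1; do python3 steer.py '0 0 0 .08;0 0 0 .16;0 0 0 .22;0 0 0 .22;0 0 0 .22' | grep -E 'pos|force|gap'; done
python3 -c "
from rig import ctrl
print(ctrl.observe()['moment'])"
python3 steer.py '0 0 0 .04;0 0 0 .08;0 0 0 .08' | grep -E 'pos|force|gap'
python3 go.py .536 -.123 .0937 69.5
python3 -c "
from rig import ctrl
print(ctrl.observe()['moment'])"
```

```text
tool_pos: [0.5379, -0.122, 0.0918]
wrist_force: [-0.7, 3.7, 7.9]
finger_gap: 0.0114
gripper_force: 117.6
[-0.3691889   0.44161899  0.17665399]
tool_pos: [0.538, -0.122, 0.0918]
wrist_force: [-0.8, 1.1, 8.5]
finger_gap: 0.0118
gripper_force: 118.5
shift [-0.0017 -0.0014 -0.0019] turn -0.047 rows 0.06902290947658275 0.3737542529864187 | heading 66.82 tilt 0.26 j [-0.22  0.46 -0.12  0.99 -0.    1.75] F [-0.8  1.1  8.5] t 11.57
[-0.45364383  0.42351327  1.19784804]
```

```bash
python3 steer.py '0 0 0 -.03;0 0 0 -.03;0 0 0 -.03;0 0 0 -.03;0 0 0 -.03' | grep -E 'pos|force|gap'
python3 go.py .536 -.123 .0937 69.5
python3 - <<'E'
from meas import *
print(ctrl.observe()['moment'])
T=shot('top');S=shot('scene')
f=lambda d,u0,u1,v0,v1:cv2.resize(d['frame'][v0:v1,u0:u1,::-1],(400,400),interpolation=cv2.INTER_CUBIC)
cv2.imwrite('pics/fin.png',np.hstack([f(T,370,440,150,220),f(S,265,315,135,185)]))
P,c=cloud(T,(265,320,160,225)); m=(P[:,2]>.034)&(P[:,2]<.056)&(c.sum(1)<150); print('pad',P[m].mean(0))
E
```

```text
tool_pos: [0.5378, -0.122, 0.0918]
wrist_force: [-1.3, 3.2, 8.8]
finger_gap: 0.0123
gripper_force: 117.6
shift [-0.0016 -0.0013 -0.0019] turn -0.018 rows 0.06672244655596776 0.14542384092616042 | heading 68.46 tilt 0.23 j [-0.22  0.46 -0.12  0.99 -0.    1.72] F [-1.3  3.2  8.8] t 11.98
[-0.43625511  0.53515134  0.31895154]
pad [0.49026411 0.10747572 0.04700939]
```

View pics/fin.png

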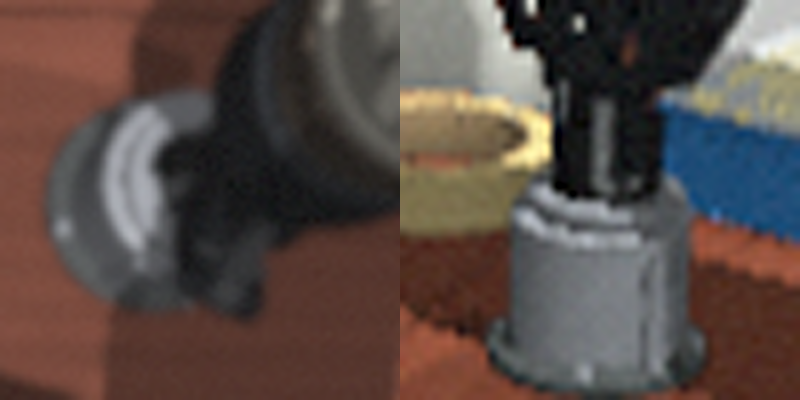

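The cap is seated with its disc on the rim, the fingers are holding the bar, and the twist is against its stop (moment 0.32 N m). The treadle pad is back at 47 mm, so I'll hand in.

```bash
python3 -c "
from rig import ctrl
print(ctrl.job_done())"
```

```text
the job is handed in; nothing more can be done
None
```

I handed the job in at about 12 s of robot time, with no verdict returned: the treadle was pressed to its stop and came back up, and the gripper is still holding the cap, which is seated in the vessel and turned clockwise to the stop.

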